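Sort the glaze test tiles off their rod

ROBOT

A 6-joint arm with a two-finger parallel gripper is mounted at the origin on the work surface. World frame = base frame: x ahead of the robot, y to its left, z up, the work surface at z = 0. Lengths are in m, angles in degrees, forces in N, time in s.
With the tool pointing down it reaches from about 0.4 to 0.825 m from the base axis. Payload 7 kg.
Tool frame: the origin (TCP) lies at the very end of the fingers, on their centre line; the grasp point (between the pads) lies 19 mm behind it (ctrl.grip_point_offset is the distance from the TCP to the grasp point, in m); x points along the fingers, z is the direction in which the jaws open and shut, and the axes are right-handed (so a half turn about x gives the same grasp; the last joint's range is limited). The gripper opens to 88 mm and grips with 3 to 60 N. Pads are 19 mm wide; open, the fingers measure 130 mm over their backs; the gripper's body (78 mm by 193 mm) begins 47 mm behind the grasp point.
Start: joints at [83.085, 20.546, 0.682, 0, -70.136, -16.507], TCP at [0.268, 0.619, 0.189] pointing down, gripper open.
Joint ranges: [-176.03, 176.03], [-82.01, 121.73], [-58.28, 71.71], [-173.87, 95.51], [-174.79, -0.11], [-173.66, 173.66]. Speed limits (degrees/s): [136.94, 136.94, 172.46, 180, 180, 180].

INTERFACE

Orientations are given as [roll, pitch, yaw] about the fixed x, y, z axes, in that order (R = Rz(yaw) Ry(pitch) Rx(roll)).
In Python, from plant import get_obs, snapshot, calibration, close_job, ctrl gives the robot as it stands.
- The arm moves only by the tool move_arm, never from a script. Its argument "commands" is a list that holds one entry, the list of rows, each a list of 4 numbers: the shift along the tool's x, y, z in cm, then the turn about the tool's x in rad. In form: [[[dx, dy, dz, spin], ...]]. A call has 1 to 8 rows; each row shifts and turns the commanded pose from where the row before left it, along the tool's axes as they then stand; what a row does not reach is not made up. A row lasts 1/10 s, in which the tool goes at most 50 mm and 8.59 degrees, less where a joint would pass 70% of its speed; a pose out of reach is approached as far as the arm can. A call with a gripper value outside its range is refused whole. "jaw" is the finger opening in cm, from 0 to 8.76, set as the call begins (left out, the last holds). The fingers move at their own pace and stop on an object; the grip force is fixed at half the most. Time passes only in rows, so rows that do not move let the fingers close. It gives the time, the measured TCP pose, the force and the opening at its end, in the units of the state.
- get_obs(): the state, without advancing time (a new reading comes with each control period).
- snapshot(name): name is "scene" or "top" or "wrist"; returns (picture, depth): 384x512x3 uint8, red, green, blue; 384x512 float32, m along the optical axis (not along the pixel's ray), 0 where there is no reading.
- calibration(name): a dict with "mtx" (3x3 intrinsics, pixels), "T" (4x4, takes a point from camera to world coordinates); the wrist camera has in their place "tool_from_camera" (4x4, takes a point from camera to tool coordinates, whose origin is the TCP and whose axes are the tool frame's). Camera axes: x right, y up, looking along -z (the intrinsics and any distortion apply to the point x, -y, -z); pixel columns grow to the right and rows downward; lengths in m; the calibration is good to about 2 mm. A picture is of the moment at which its call begins: read the wrist's pose just before it. calibration takes no time and is no camera call.
- close_job(): hands the job in, once; it reports no verdict.
The state is a dict: "clock": time; "joint_pos": joint angles; "qvel": joint speeds; "tau": joint torques, N m; "tool_pos": TCP position; "orientation": TCP orientation; "force": force on the tool from outside, world axes, zero at the start; "moment": the same for the moment, N m; "opening": finger opening in m.
Only numpy, scipy, OpenCV 4.12 (cv2) and the standard library are available. Lean on these libraries where they do the work, as an engineer would, in place of code of your own. Each camera call takes 0.05 s, during which the arm holds its last target. There are 200 camera calls.

TASK

First slide the aluminium stop collar off the free end of the rod and put it in the white dish while the tiles still hang on the rod. Then slide the glaze test tiles off one after another and put each in the dish of its own colour, lowering the parts gently rather than dropping them. Leave the amber glaze jar where it stands and let go of everything.

Things in the scene. Friction and masses are not known exactly. Their poses are not given: they have to be found in the camera images.
- stand: Fixed dark steel stand: 200 x 100 x 12 mm foot, 30 mm square post 155 mm high, one level steel rod, 14 mm in diameter. Origin at table height on the post axis, z up. The rod runs along the stand's own -x, its axis 140 mm above the origin; its free end lies 205 mm from the origin. Parts come off only over that end.
- collar: Stop collar, outermost on the rod: aluminium block 40 mm wide (y, across the rod), 40 high (z), 18 thick (x, along the rod), 24 mm hole along x; black thumb screw on top, to 34 mm above the hole centre; slides freely. Origin at the hole centre, 20 mm above its underside. About 90 g. Hangs with its hole centre 5 mm below the rod axis: raised 5 mm it clears the rod.
- tile_blue: Ceramic glaze test tile, blue all over; three hang on the rod in varying order, centres about 45 mm apart: 46 mm wide (y, across the rod), 50 high (z), 16 thick (x, along the rod), 24 mm hole along x. Origin at the hole centre, 18 mm below its top, 32 above its bottom edge. About 70 g. Hole centre hangs 5 mm below the rod axis. It may stand or lie in its dish.
- tile_yellow: Ceramic glaze test tile, yellow all over; three hang on the rod in varying order, centres about 45 mm apart: 46 mm wide (y, across the rod), 50 high (z), 16 thick (x, along the rod), 24 mm hole along x. Origin at the hole centre, 18 mm below its top, 32 above its bottom edge. About 70 g. Hole centre hangs 5 mm below the rod axis. It may stand or lie in its dish.
- tile_red: Ceramic glaze test tile, red all over; three hang on the rod in varying order, centres about 45 mm apart: 46 mm wide (y, across the rod), 50 high (z), 16 thick (x, along the rod), 24 mm hole along x. Origin at the hole centre, 18 mm below its top, 32 above its bottom edge. About 70 g. Hole centre hangs 5 mm below the rod axis. It may stand or lie in its dish.
- dish_blue: Fixed square dish, blue, for the blue tile: 104 x 104 mm outside, 96 x 96 mm inside, walls 12 mm high, floor 4 mm thick. Origin under its centre at table height, z up, x and y along its sides.
- dish_yellow: Fixed square dish, yellow, for the yellow tile: 104 x 104 mm outside, 96 x 96 mm inside, walls 12 mm high, floor 4 mm thick. Origin under its centre at table height, z up, x and y along its sides.
- dish_red: Fixed square dish, red, for the red tile: 104 x 104 mm outside, 96 x 96 mm inside, walls 12 mm high, floor 4 mm thick. Origin under its centre at table height, z up, x and y along its sides.
- dish_white: Fixed square dish, white, for the stop collar: 104 x 104 mm outside, 96 x 96 mm inside, walls 12 mm high, floor 4 mm thick. Origin under its centre at table height, z up, x and y along its sides.
- glaze_jar: Closed amber jar, 64 mm in diameter, 85 mm high, a bystander. Origin at the centre of its underside.
Not all that is in view belongs to the job. What is meant by the dish_white is not green, and is the smaller of those in its own colour. There is more than one size of the tile_yellow; the job needs the larger.

How it is judged:
By the outcome, as a careful person would: the job done as asked, in the order asked, and still so for the second after the job is handed in, with the robot touching nothing.
It also fails if it takes over 118 s, if anything falls off the work surface, if the arm or the gripper's body presses on something with over 40 N, if the wrist force passes 120 N, or if a joint passes its speed limit or range.

## Working session

There is one attempt and no reset: what is moved stays moved. The work goes in short steps, Python scripts to look and compute and a tool call to move; the robot and the scene stay as the last step left them, time stands still between calls to the robot, and variables do not carry over. Pictures are saved under pics/ and viewed, about 12 in all and at most 16, crops included, and the job is handed in when it is done.

Besides the shell and the picture viewer there is one more tool, called after "Request:" as a command line: name --argument value ..., lists and objects as JSON in quotes. move_arm: Moves the arm, as the interface text tells. Its arguments: {"type":"object","properties":{"commands":{"type":"array"},"jaw":{"type":"number"}},"required":["commands"]}

```bash
mkdir -p pics; python3 - <<'E'
from plant import *
import cv2,numpy as np
print(get_obs())
for n in ["scene","top"]:
    p,d=snapshot(n); cv2.imwrite(f"pics/{n}0.png",p[:,:,::-1]); np.save(f"pics/{n}0.npy",d); np.save(f"pics/{n}0rgb.npy",p)
    print(n,calibration(n))
print(calibration("wrist"))
E
```

```text
{'clock': 0.0, 'joint_pos': array([ 8.30857739e+01,  2.05934207e+01,  6.32159342e-01, -2.04316882e-02,
       -7.01342050e+01, -1.65092240e+01]), 'qvel': array([ 0.03666995,  0.03727359, -0.02576008, -0.03099033, -0.04218139,
        0.00242737]), 'tau': array([-1.12793503e-03, -5.82697105e+01,  2.93045944e+01,  6.99684396e+00,
        6.78032055e-03, -1.68340212e-04]), 'tool_pos': array([0.26811104, 0.6188609 , 0.18818707]), 'orientation': array([   5.13540696,   89.90262006, -108.29500219]), 'force': array([-0.47229497, -0.72084041, -0.02444022]), 'moment': array([0.02071429, 0.01582342, 0.04395037]), 'opening': 0.08741065855696373}
scene {'mtx': array([[400.48108848,   0.        , 266.29515233],
       [  0.        , 400.48108848, 192.55965634],
       [  0.        ,   0.        ,   1.        ]]), 'T': array([[-0.50605297, -0.61636899,  0.60332385,  1.05112481],
       [ 0.86248604, -0.35732419,  0.35838144,  0.33938687],
       [-0.005313  ,  0.70171839,  0.71243461,  0.7222305 ],
       [ 0.        ,  0.        ,  0.        ,  1.        ]])}
top {'mtx': array([[431.37985483,   0
[... 205 characters left out ...]
0.99995402,  0.00874077, -0.0039441 ,  0.01298379],
       [-0.00296799,  0.10899746,  0.9940376 ,  1.11764201],
       [ 0.        ,  0.        ,  0.        ,  1.        ]])}
{'mtx': array([[290.02822266,   0.        , 260.40355376],
       [  0.        , 290.02822266, 190.94827482],
       [  0.        ,   0.        ,   1.        ]]), 'tool_from_camera': array([[ 4.05549683e-04,  2.90213922e-01, -9.56961710e-01,
        -1.96036577e-01],
       [-1.32641821e-04,  9.56961796e-01,  2.90213892e-01,
         8.00406205e-02],
       [ 9.99999909e-01,  9.23699254e-06,  4.26590056e-04,
         3.70142134e-04],
       [ 0.00000000e+00,  0.00000000e+00,  0.00000000e+00,
         1.00000000e+00]])}
```

View pics/scene0.png

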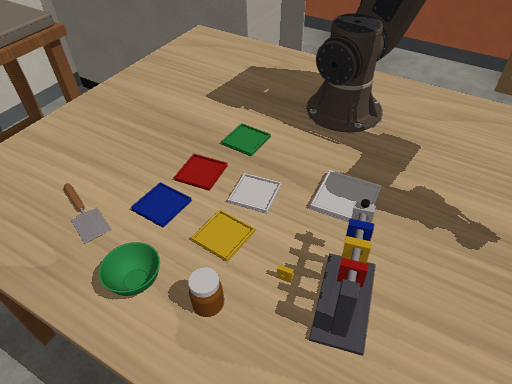

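View pics/top0.png

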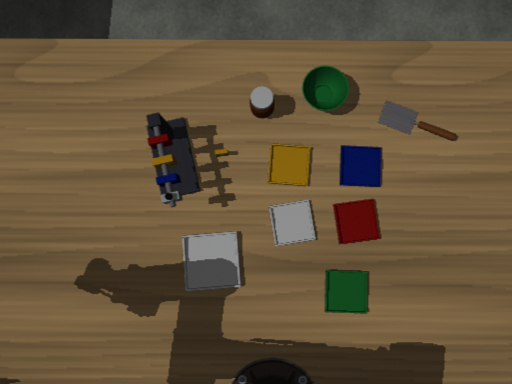

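The scene view shows the collar (366,208) outermost, then the blue, yellow and red tiles (360,228)–(352,270). A small decoy yellow tile lies on the table at (285,272). In the top view the small white dish is at (293,222) and the large decoy at (212,261). The yellow dish is at (290,165), blue at (360,166), red at (357,222), and the jar at (262,102).

```bash
cat > h.py <<'E'
import numpy as np,cv2
from plant import *
from scipy.spatial.transform import Rotation as Ro
def toolT(o):
    T=np.eye(4);T[:3,:3]=Ro.from_euler('xyz',o['orientation'],degrees=True).as_matrix();T[:3,3]=o['tool_pos'];return T
def rays(c,T,uv):
    uv=np.atleast_2d(uv).astype(float);K=c['mtx']
    d=np.c_[(uv[:,0]-K[0,2])/K[0,0],-(uv[:,1]-K[1,2])/K[1,1],-np.ones(len(uv))]
    return T[:3,3],d@T[:3,:3].T
def onplane(c,T,uv,z):
    o,d=rays(c,T,uv);return o+d*((z-o[2])/d[:,2])[:,None]
def cloud(c,T,depth):
    v,u=np.mgrid[:depth.shape[0],:depth.shape[1]]
    o,d=rays(c,T,np.c_[u.ravel(),v.ravel()]);P=o+d*depth.reshape(-1,1)
    P[depth.ravel()==0]=np.nan;return P.reshape(*depth.shape,3)
H={'red':((0,150,60),(8,255,255)),'yellow':((18,160,90),(32,255,255)),'blue':((108,150,50),(128,255,255))}
def mask(rgb,col):
    return cv2.inRange(cv2.cvtColor(rgb,cv2.COLOR_RGB2HSV),*[np.array(x) for x in H[col]])
def go(target,yaw_z):
    """shift in tool cm and spin (rad) needed so TCP at target, tool z along world angle yaw_z (mod 180)"""
    o=get_obs();T=toolT(o);d=T[:3,:3].T@(np.array(target)-T[:3,3])*100
    z=T[:3,2];a=np.degrees(np.arctan2(z[1],z[0]));e=(yaw_z-a+90)%180-90
    print('tcp',o['tool_pos'].round(4),'zdir',a.round(2),'delta cm',d.round(2),'spin(rad, tool x down)',np.radians(-e).round(3),'j6',o['joint_pos'][5].round(1),'F',o['force'].round(1),'open',round(o['opening'],4),'t',round(o['clock'],2))
E
python3 - <<'E'
from h import *
for n in ['top','scene']:
    c=calibration(n);rgb=np.load(f'pics/{n}0rgb.npy');D=np.load(f'pics/{n}0.npy');P=cloud(c,c['T'],D)
    for col in H:
        m=mask(rgb,col)
        k,l,s,ce=cv2.connectedComponentsWithStats(m)
        for i in range(1,k):
            if s[i,4]<25: continue
            q=P[l==i];q=q[~np.isnan(q[:,0])];med=np.median(q,0)
            r=cv2.minAreaRect(onplane(c,c['T'],np.argwhere(l==i)[:,::-1],med[2] if med[2]>.05 else .010)[:,:2].astype(np.float32))
            print(n,col,ce[i].round(),s[i,4],'med',med.round(3),'rect',np.round(r[0],3),np.round(r[1],3),round(r[2],1))
    if n=='top':
        # elevated points of stand/rod region
        M=(P[...,2]>.1)&(P[...,1]>.1)&(P[...,0]>.3)
        q=P[M];print('elev',len(q),q.min(0).round(3),q.max(0).round(3))
        hsv=cv2.cvtColor(rgb,cv2.COLOR_RGB2HSV)
        m=cv2.inRange(hsv,np.array([0,0,120]),np.array([180,60,255]));k,l,s,ce=cv2.connectedComponentsWithStats(m)
        for i in range(1,k):
            if s[i,4]<80 or ce[i][1]<45: continue
            q=P[l==i];med=np.nanmedian(q,0)
            r=cv2.minAreaRect(onplane(c,c['T'],np.argwhere(l==i)[:,::-1],.01)[:,:2].astype(np.float32))
            print('white',ce[i].round(),s[i,4],med.round(3),np.round(r[0],3),np.round(r[1],3),round(r[2],1))
    q=P[(P[...,2]>.125)&(P[...,2]<.148)&(P[...,1]>.1)&(P[...,1]<.45)&(P[...,0]>.35)&(P[...,0]<.75)]
    ctr=q.mean(0);u,sv,vt=np.linalg.svd(q-ctr,full_matrices=False);print('rodish',len(q),ctr.round(3),vt[0].round(3))
E
```

```text
top red [157. 139.] 136 med [0.643 0.266 0.153] rect [0.643 0.266] [0.016 0.045] 12.1
top red [357. 221.] 1635 med [ 0.466 -0.217  0.004] rect [ 0.465 -0.214] [0.104 0.106] 8.4
top yellow [289. 164.] 1536 med [ 0.612 -0.042  0.004] rect [ 0.611 -0.041] [0.105 0.106] 85.9
top yellow [221. 151.] 56 med [0.64  0.133 0.034] rect [0.644 0.136] [0.011 0.031] 0.5
top yellow [161. 159.] 141 med [0.596 0.255 0.153] rect [0.596 0.254] [0.016 0.046] 14.8
top blue [360. 166.] 1488 med [ 0.609 -0.228  0.004] rect [ 0.609 -0.226] [0.104 0.102] 87.8
top blue [166. 178.] 142 med [0.553 0.243 0.153] rect [0.553 0.243] [0.016 0.044] 13.7
elev 1457 [0.49  0.211 0.101] [0.706 0.292 0.173]
white [261.  97.] 378 [0.767 0.031 0.085] [0.792 0.032] [0.057 0.057] 44.8
white [293. 222.] 1414 [ 0.461 -0.053  0.004] [ 0.461 -0.049] [0.103 0.102] 9.4
white [214. 247.] 1290 [0.396 0.149 0.005] [0.366 0.157] [0.131 0.137] 5.1
rodish 462 [0.592 0.248 0.141] [-0.972 -0.233  0.006]
scene red [201. 171.] 1192 med [ 0.463 -0.212  0.005] rect [ 0.465 -0.209] [0.114 0.11 ] 8.1
scene red [352. 270.] 492 med [0.645 0.267 0.15 ] rect [0.654 0.271] [0.049 0.046] 13.9
scene yellow [223. 235.] 1808 med [ 0.61  -0.038  0.005] rect [ 0.61  -0.038] [0.11  0.109] 85.8
scene yellow [356. 248.] 458 med [0.598 0.255 0.148] rect [0.605 0.259] [0.049 0.046] 13.8
scene yellow [285. 273.] 222 med [0.64  0.137 0.024] rect [0.632 0.133] [0.032 0.038] 8.4
scene blue [161. 204.] 1439 med [ 0.608 -0.225  0.005] rect [ 0.609 -0.222] [0.11  0.107] 87.8
scene blue [360. 228.] 349 med [0.555 0.245 0.151] rect [0.562 0.248] [0.042 0.044] 13.1
rodish 1006 [0.607 0.259 0.139] [ 0.972  0.235 -0.002]
```

```bash
python3 - <<'E'
from h import *
go([.509,.232,.25],103.6)
print(toolT(get_obs())[:3,:3].round(3))
E
```

```text
tcp [0.2681 0.6189 0.1883] zdir -113.43 delta cm [-6.13 37.49 25.93] spin(rad, tool x down) -0.646 j6 -16.5 F [ 0.1 -0.   0.3] open 0.0874 t 0.1
[[-0.     0.918 -0.398]
 [-0.001 -0.398 -0.918]
 [-1.     0.     0.001]]
```

Request:
move_arm --commands '[[[-1.5, 3.7, 2.5, 0], [-1.5, 3.7, 2.6, 0], [-1.5, 3.8, 2.6, 0], [-1.5, 3.8, 2.6, 0], [0, 3.8, 2.6, 0], [0, 3.8, 2.6, 0], [0, 3.8, 2.6, 0], [0, 3.8, 2.6, 0]]]'

```text
clock: 0.9
tool_pos: [0.4636, 0.3075, 0.2491]
orientation: [-64.0, 90.0, -177.4]
force: [0.7, 0.2, 0.4]
opening: 0.0877
```

Request:
move_arm --commands '[[[0, 3.8, 2.6, 0], [0, 3.5, 2.6, 0], [0, 0, 0, -0.13], [0, 0, 0, -0.13], [0, 0, 0, -0.13], [0, 0, 0, -0.13], [0, 0, 0, -0.126], [0, 0, 0, 0]]]'

```text
clock: 1.7
tool_pos: [0.5092, 0.2325, 0.2488]
orientation: [-75.5, 90.0, -151.8]
force: [-0.1, -0.4, 0.6]
opening: 0.0874
```

```bash
cat > look.py <<'E'
import sys
from h import *
nm=sys.argv[1]
o=get_obs();p,d=snapshot('wrist');cv2.imwrite(f'pics/{nm}.png',p[:,:,::-1])
c=calibration('wrist');T=toolT(o)@c['tool_from_camera'];P=cloud(c,T,d)
np.savez(f'pics/{nm}.npz',p=p,P=P)
go(o['tool_pos'],103.6)
a=np.radians(13.6);R=np.array([[np.cos(a),np.sin(a)],[-np.sin(a),np.cos(a)]])  # rod coords: s along +x stand, t across
for col in H:
    m=mask(p,col)>0; q=P[m&(P[...,2]>.145)&(P[...,2]<.165)]
    if len(q)<50: continue
    st=q[:,:2]@R.T;lo,hi=np.percentile(st,[1,99],axis=0);ctr=(lo+hi)/2
    print(col,len(q),'ctr',(R.T@ctr).round(4),'size',(hi-lo).round(3),'ztop',np.median(q[:,2]).round(4))
m=(P[...,2]>.12)&(P[...,2]<.2)&(P[...,0]<.55)&(P[...,0]>.4)&(P[...,1]>.15)&(P[...,1]<.3)&(mask(p,'blue')==0)
for zl,zh in [(.148,.159),(.162,.18)]:
    q=P[m&(P[...,2]>zl)&(P[...,2]<zh)]
    if len(q)<20: continue
    st=q[:,:2]@R.T;lo,hi=np.percentile(st,[2,98],axis=0);print('grey',zl,len(q),(R.T@((lo+hi)/2)).round(4),(hi-lo).round(3),np.median(q[:,2]).round(4))
E
python3 look.py w1
```

```text
tcp [0.5093 0.2325 0.2488] zdir -76.57 delta cm [ 0.   -0.01 -0.  ] spin(rad, tool x down) -0.003 j6 58.9 F [ 0.6 -0.1 -0.3] open 0.0874 t 1.75
red 1049 ctr [0.6438 0.2656] size [0.016 0.045] ztop 0.1533
yellow 857 ctr [0.5964 0.2545] size [0.015 0.045] ztop 0.1533
blue 704 ctr [0.5543 0.2443] size [0.015 0.045] ztop 0.1533
grey 0.148 559 [0.5253 0.2369] [0.043 0.039] 0.1552
grey 0.162 219 [0.5126 0.2337] [0.015 0.014] 0.1692
```

View pics/w1.png

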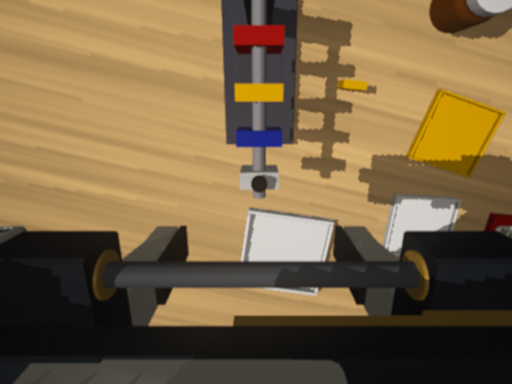

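Request:
move_arm --commands '[[[2.4, 0.35, 0, 0], [3, 0, 0, 0], [3, 0, 0, 0], [2, 0, 0, 0], [1, 0, 0, 0], [1, 0, 0, 0], [0, 0, 0, 0], [0, 0, 0, 0]]]'

```text
clock: 2.55
tool_pos: [0.5133, 0.2338, 0.1259]
orientation: [102.5, 89.9, 26.1]
force: [0.9, 0.1, 0.0]
opening: 0.0876
```

Request:
move_arm --commands '[[[0, 0, 0, 0], [0, 0, 0, 0], [0, 0, 0, 0], [0, 0, 0, 0], [0, 0, 0, 0], [0, 0, 0, 0], [0, 0, 0, 0], [0, 0, 0, 0]]]' --jaw 3.0

```text
clock: 3.35
tool_pos: [0.5129, 0.2334, 0.1251]
orientation: [-38.2, 90.0, -114.6]
force: [0.6, -0.9, 0.2]
opening: 0.032
```

```bash
python3 -c "
from h import *
go([.5126,.2337,.130],103.5)"
```

```text
tcp [0.5129 0.2334 0.1251] zdir -76.41 delta cm [-0.49 -0.02 -0.03] spin(rad, tool x down) 0.002 j6 59.2 F [ 0.6 -0.9  0.2] open 0.032 t 3.35
```

```bash
python3 -c "
from h import *
ims=[snapshot('wrist')[0], snapshot('scene')[0]]
a=cv2.resize(ims[1][170:300,300:430],(384,384),interpolation=cv2.INTER_CUBIC)
cv2.imwrite('pics/g1.png',np.hstack([cv2.resize(ims[0],(416,384)),a])[:,:,::-1]); print(get_obs()['opening'],get_obs()['clock'])"
```

```text
0.030444482872147422 3.45
```

View pics/g1.png

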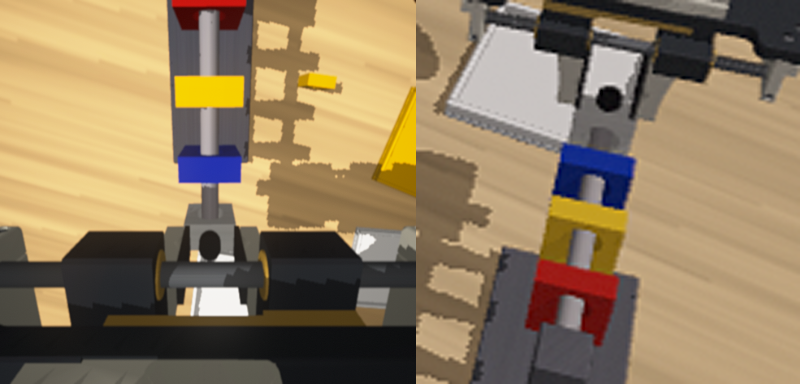

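The two fingers flank the collar at (210,240), but the opening reads 30 mm, less than the collar's 40 mm. I'll measure where the collar sits relative to the fingers.

```bash
python3 - <<'E'
from h import *
o=get_obs();p,d=snapshot('wrist');c=calibration('wrist');t=c['tool_from_camera'];P=cloud(c,t,d)  # tool frame
for r in range(196,300,8):
    print(r,[ (cc,*(P[r,cc]*1000).round().astype(int)) for cc in range(215,315,11) if d[r,cc]>0])
n='top';c=calibration(n);p,d=snapshot(n);P=cloud(c,c['T'],d)
m=mask(p,'blue')>0;q=P[m&(P[...,2]>.14)];print('blue',np.median(q,0).round(4))
cv2.imwrite('pics/t1.png',cv2.resize(p[100:230,110:240],(520,520),interpolation=cv2.INTER_CUBIC)[:,:,::-1])
E
```

```text
196 [(215, np.int64(125), np.int64(-24), np.int64(-52)), (226, np.int64(124), np.int64(-24), np.int64(-39)), (237, np.int64(126), np.int64(-24), np.int64(-26)), (248, np.int64(-18), np.int64(22), np.int64(-7)), (259, np.int64(-22), np.int64(24), np.int64(0)), (270, np.int64(123), np.int64(-23), np.int64(12)), (281, np.int64(124), np.int64(-24), np.int64(25)), (292, np.int64(126), np.int64(-24), np.int64(38)), (303, np.int64(126), np.int64(-24), np.int64(51)), (314, np.int64(123), np.int64(-23), np.int64(63))]
204 [(215, np.int64(125), np.int64(-34), np.int64(-52)), (226, np.int64(126), np.int64(-34), np.int64(-39)), (237, np.int64(6), np.int64(8), np.int64(-16)), (248, np.int64(-17), np.int64(16), np.int64(-7)), (259, np.int64(-21), np.int64(18), np.int64(0)), (270, np.int64(7), np.int64(8), np.int64(8)), (281, np.int64(7), np.int64(8), np.int64(16)), (292, np.int64(124), np.int64(-33), np.int64(38)), (303, np.int64(126), np.int64(-34), np.int64(51)), (314, np.int64(125), np.int64(-34), np.int64(64))]
212 [(215, np.int64(124), np.int64(-43), np.int64(-52)), (226, np.int64(126), np.in
[... 4891 characters left out ...]
1)), (303, np.int64(-121), np.int64(28), np.int64(14)), (314, np.int64(-122), np.int64(28), np.int64(17))]
292 [(215, np.int64(-92), np.int64(4), np.int64(-18)), (226, np.int64(-84), np.int64(-2), np.int64(-14)), (237, np.int64(125), np.int64(-154), np.int64(-29)), (248, np.int64(121), np.int64(-151), np.int64(-15)), (259, np.int64(119), np.int64(-150), np.int64(-1)), (270, np.int64(119), np.int64(-150), np.int64(13)), (281, np.int64(120), np.int64(-151), np.int64(27)), (292, np.int64(-75), np.int64(-8), np.int64(16)), (303, np.int64(-85), np.int64(-1), np.int64(20)), (314, np.int64(-108), np.int64(15), np.int64(20))]
blue [nan nan nan]
  return _methods._mean(a, axis=axis, dtype=dtype,
  ret = um.true_divide(
```

```bash
python3 - <<'E'
from h import *
print(ctrl,[a for a in dir(ctrl) if a[0]!='_']); print({a:getattr(ctrl,a) for a in dir(ctrl) if a[0]!='_' and not callable(getattr(ctrl,a))})
z=np.load('pics/w1.npz');P=z['P']
tp=np.array([.5093,.2325,.2488])
for r in range(215,260,5):
    print(r,[(c,*((P[r,c]-tp)*1000).round().astype(int)) for c in (140,160,170,178,184,190,196,200,204)])
E
```

```text
<Robot object at 0x7fba60b5be00> ['PlanningError', 'grip_point_offset']
{'grip_point_offset': 0.0188}
215 [(140, np.int64(-140), np.int64(168), np.int64(-248)), (160, np.int64(-133), np.int64(137), np.int64(-249)), (170, np.int64(-129), np.int64(120), np.int64(-248)), (178, np.int64(-125), np.int64(107), np.int64(-248)), (184, np.int64(-123), np.int64(98), np.int64(-248)), (190, np.int64(-121), np.int64(88), np.int64(-248)), (196, np.int64(-119), np.int64(79), np.int64(-248)), (200, np.int64(-118), np.int64(73), np.int64(-249)), (204, np.int64(-116), np.int64(66), np.int64(-249))]
220 [(140, np.int64(-149), np.int64(167), np.int64(-248)), (160, np.int64(-142), np.int64(135), np.int64(-248)), (170, np.int64(-138), np.int64(119), np.int64(-249)), (178, np.int64(-135), np.int64(106), np.int64(-249)), (184, np.int64(-132), np.int64(97), np.int64(-248)), (190, np.int64(-130), np.int64(87), np.int64(-249)), (196, np.int64(-127), np.int64(77), np.int64(-247)), (200, np.int64(-126), np.int64(71), np.int64(-249)), (204, np.int64(-125), np.int64(65), np.int64(-249))]
225 [(140, np.int64(-
[... 2539 characters left out ...]
.int64(41), np.int64(47)), (190, np.int64(-185), np.int64(78), np.int64(-249)), (196, np.int64(-182), np.int64(68), np.int64(-249)), (200, np.int64(-180), np.int64(61), np.int64(-249)), (204, np.int64(-178), np.int64(54), np.int64(-248))]
255 [(140, np.int64(-2), np.int64(56), np.int64(75)), (160, np.int64(0), np.int64(48), np.int64(74)), (170, np.int64(-1), np.int64(44), np.int64(71)), (178, np.int64(-8), np.int64(42), np.int64(59)), (184, np.int64(-14), np.int64(41), np.int64(48)), (190, np.int64(-194), np.int64(76), np.int64(-248)), (196, np.int64(-192), np.int64(66), np.int64(-249)), (200, np.int64(-189), np.int64(59), np.int64(-247)), (204, np.int64(-189), np.int64(53), np.int64(-249))]
```

View pics/t1.png

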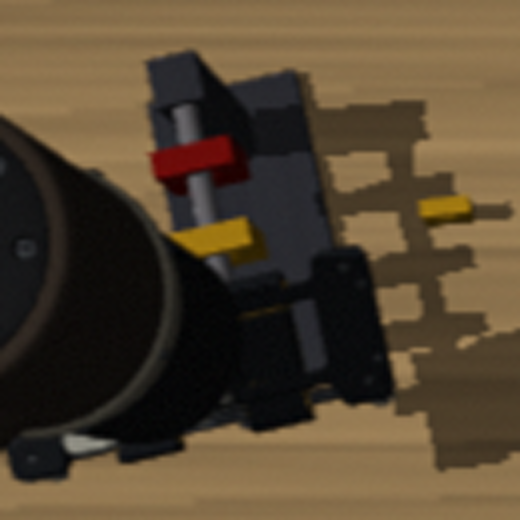

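Both pictures give one explanation. The wrist depth puts the finger ends about 37 mm above the reported TCP, with table and tile heights otherwise correct. The fingers therefore closed above the collar (visible around the screw at (210,245)). I'll open, go 37 mm lower and close again, treating the true tip as TCP + 37 mm.

Request:
move_arm --commands '[[[0, 0, 0, 0], [0, 0, 0, 0], [0, 0, 0, 0], [0, 0, 0, 0], [1, 0, 0, 0], [1, 0, 0, 0], [1, 0, 0, 0], [0.5, 0, 0, 0]]]' --jaw 8.0

```text
clock: 4.35
tool_pos: [0.5121, 0.2328, 0.0883]
orientation: [-64.8, 89.9, -141.2]
force: [0.8, 0.0, -0.0]
opening: 0.0797
```

Request:
move_arm --commands '[[[0, 0, 0, 0], [0, 0, 0, 0], [0, 0, 0, 0], [0, 0, 0, 0], [0, 0, 0, 0], [0, 0, 0, 0], [0, 0, 0, 0]]]' --jaw 3.0

```text
clock: 5.05
tool_pos: [0.513, 0.2336, 0.0904]
orientation: [122.1, 90.0, 45.7]
force: [-0.1, 0.7, 1.2]
opening: 0.0399
```

Request:
move_arm --commands '[[[-0.25, 0, 0, 0], [-0.25, 0, 0, 0], [0, 0, 0, 0], [0, -1, 0, 0], [0, -1, 0, 0], [0, 0, 0, 0]]]'

```text
clock: 5.65
tool_pos: [0.4917, 0.228, 0.0951]
orientation: [-87.7, 90.0, -164.1]
force: [-0.0, -0.1, -1.0]
opening: 0.0395
```

```bash
python3 -c "
from h import *
go([.461,-.049,.17],99.4)"
```

```text
tcp [0.4917 0.228  0.0951] zdir -76.4 delta cm [-7.48 -9.51 26.21] spin(rad, tool x down) 0.073 j6 58.0 F [-0.  -0.1 -1. ] open 0.0395 t 5.65
```

Request:
move_arm --commands '[[[0, -2, 0, 0], [0, -2, 0, 0], [0, -2, 0, 0], [-0.5, -0.5, 3, 0], [-0.5, -0.6, 4.5, 0.073], [0, -0.6, 4.5, 0], [0, -0.6, 4.5, 0], [0, -0.6, 4.5, 0]]]'

```text
clock: 6.45
tool_pos: [0.4461, 0.0016, 0.1056]
orientation: [101.0, 89.9, 20.5]
force: [2.1, -0.3, -2.3]
opening: 0.04
```

```bash
python3 -c "
from h import *
go([.461,-.049,.065],99.4)"
```

```text
tcp [0.4461 0.0016 0.1056] zdir -80.53 delta cm [4.06 0.63 5.24] spin(rad, tool x down) 0.001 j6 73.8 F [ 2.1 -0.3 -2.3] open 0.04 t 6.45
```

Request:
move_arm --commands '[[[0, 0.3, 2.6, 0], [0, 0.3, 2.6, 0], [2, 0, 0, 0], [2, 0, 0, 0], [0, 0, 0, 0], [0, 0, 0, 0]]]'

```text
clock: 7.05
tool_pos: [0.4607, -0.0473, 0.0655]
orientation: [-54.5, 90.0, -135.1]
force: [0.2, 0.6, -1.1]
opening: 0.0398
```

```bash
python3 -c "
from h import *
go([.461,-.049,-.02],99.4)
ims=[snapshot('wrist')[0], snapshot('scene')[0]]
a=cv2.resize(ims[1][130:260,200:330],(384,384),interpolation=cv2.INTER_CUBIC)
cv2.imwrite('pics/g2.png',np.hstack([cv2.resize(ims[0],(416,384)),a])[:,:,::-1])"
```

```text
tcp [ 0.4607 -0.0473  0.0655] zdir -80.56 delta cm [8.55 0.   0.17] spin(rad, tool x down) 0.001 j6 80.8 F [ 0.2  0.6 -1.1] open 0.0398 t 7.05
```

View pics/g2.png

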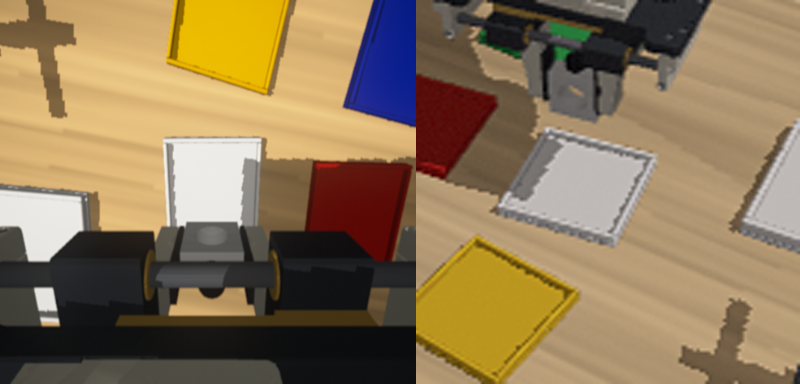

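The wrist view shows the collar held upright, its hole face at (212,237) and its screw at (212,293). It sits over the small white dish at (212,185), so I'm lowering it.

Request:
move_arm --commands '[[[2.5, 0, 0.15, 0], [2.5, 0, 0, 0], [1.5, 0, 0, 0], [1, 0, 0, 0], [0.5, 0, 0, 0], [0, 0, 0, 0], [0, 0, 0, 0]]]'

```text
clock: 7.85
tool_pos: [0.4617, -0.0485, -0.0141]
orientation: [91.9, 89.9, 11.3]
force: [0.0, -0.6, -1.6]
opening: 0.0396
```

Request:
move_arm --commands '[[[0.2, 0, 0, 0], [0.1, 0, 0, 0], [0.1, 0, 0, 0], [0.1, 0, 0, 0], [0, 0, 0, 0], [0, 0, 0, 0]]]'

```text
clock: 8.45
tool_pos: [0.461, -0.0488, -0.0199]
orientation: [-81.5, 90.0, -162.1]
force: [0.1, -0.3, -0.9]
opening: 0.0398
```

Request:
move_arm --commands '[[[0.1, 0, 0, 0], [0, 0, 0, 0], [0, 0, 0, 0]]]'

```text
clock: 8.75
tool_pos: [0.4612, -0.0487, -0.0206]
orientation: [79.9, 90.0, -0.7]
force: [-1.2, -0.3, 5.5]
opening: 0.0395
```

Request:
move_arm --commands '[[[0.1, 0, 0, 0], [0, 0, 0, 0], [0, 0, 0, 0]]]'

```text
clock: 9.05
tool_pos: [0.4613, -0.0487, -0.0206]
orientation: [74.6, 90.0, -6.0]
force: [-5.8, 2.1, 19.7]
opening: 0.0397
```

Request:
move_arm --commands '[[[-0.1, 0, 0, 0], [0, 0, 0, 0]]]'

```text
clock: 9.25
tool_pos: [0.4612, -0.0487, -0.0206]
orientation: [95.2, 90.0, 14.7]
force: [-2.5, 1.3, 7.2]
opening: 0.0396
```

Request:
move_arm --commands '[[[0, 0, 0, 0], [0, 0, 0, 0], [0, 0, 0, 0], [-0.5, 0, 0, 0], [-2, 0, 0, 0], [-3, 0, 0, 0], [-5, 0, 0, 0], [-5, 0, 0, 0]]]' --jaw 6.5

```text
clock: 10.05
tool_pos: [0.4601, -0.049, 0.1358]
orientation: [-79.8, 89.9, -160.4]
force: [1.3, 1.3, -0.0]
opening: 0.065
```

```bash
python3 -c "
from h import *
go([.5543,.2443,.18],103.5)
go([.510,.233,.18],103.5)
p=snapshot('top')[0];cv2.imwrite('pics/t2.png',cv2.resize(p[90:300,130:410],(800,600))[:,:,::-1])"
```

```text
tcp [ 0.4601 -0.049   0.1358] zdir -80.59 delta cm [ -4.45  14.08 -27.4 ] spin(rad, tool x down) -0.071 j6 81.0 F [ 1.3  1.3 -0. ] open 0.065 t 10.05
tcp [ 0.4601 -0.049   0.1358] zdir -80.59 delta cm [ -4.44   9.52 -27.01] spin(rad, tool x down) -0.071 j6 81.0 F [ 1.3  1.3 -0. ] open 0.065 t 10.05
```

View pics/t2.png

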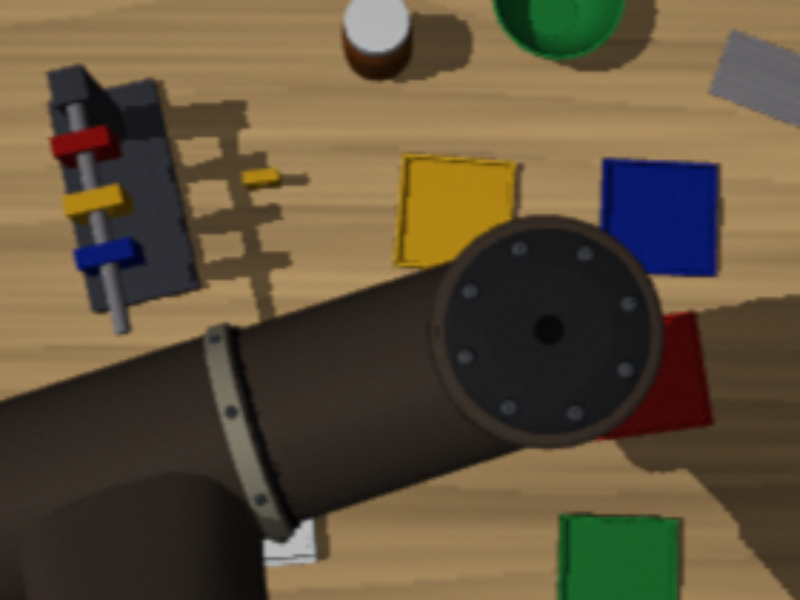

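Top view: the three tiles are still on the rod at (107,255), (97,202) and (85,145) in the crop. The arm hides the white dish. I'm going to the blue tile.

Request:
move_arm --commands '[[[-2.2, 1.4, -2.5, -0.07], [-2.2, 1.5, -3.5, 0], [0, 1.9, -3.7, 0], [0, 1.9, -3.8, 0], [0, 1.9, -3.8, 0], [0, 1.9, -3.8, 0], [0, 1.7, -3.5, 0], [0, 1.3, -2.5, 0]]]'

```text
clock: 10.9
tool_pos: [0.5315, 0.2479, 0.1781]
orientation: [74.0, 90.0, -2.5]
force: [0.7, -0.1, -0.3]
opening: 0.0649
```

```bash
python3 -c "
from h import *
go([.5543,.2443,.079],103.5)"; python3 look.py w2
```

```text
tcp [0.5315 0.2479 0.1781] zdir -76.52 delta cm [9.91 2.13 0.88] spin(rad, tool x down) -0.0 j6 59.4 F [ 0.7 -0.1 -0.3] open 0.0649 t 10.9
tcp [0.5327 0.2507 0.1778] zdir -76.45 delta cm [-0.04 -0.18  0.25] spin(rad, tool x down) -0.001 j6 59.3 F [3.  3.6 2. ] open 0.065 t 10.95
red 1705 ctr [0.6437 0.2658] size [0.016 0.045] ztop 0.1534
yellow 1383 ctr [0.5963 0.2542] size [0.016 0.045] ztop 0.1533
blue 681 ctr [0.554  0.2445] size [0.015 0.042] ztop 0.1533
grey 0.148 92 [0.5238 0.2415] [0.058 0.036] 0.153
```

Request:
move_arm --commands '[[[0, 1, 0.6, 0], [0, 1, 0.5, 0], [0, 0, 0, 0], [0, 0, 0, 0]]]'

```text
clock: 11.35
tool_pos: [0.5536, 0.2385, 0.1781]
orientation: [-77.7, 90.0, -154.4]
force: [1.1, -0.4, 0.2]
opening: 0.0648
```

```bash
python3 -c "
from h import *
go([.5541,.2443,.079],103.5)"
```

```text
tcp [0.5536 0.2385 0.1781] zdir -76.68 delta cm [ 9.91  0.18 -0.56] spin(rad, tool x down) -0.003 j6 61.5 F [ 1.1 -0.4  0.2] open 0.0648 t 11.35
```

Request:
move_arm --commands '[[[0.4, 0.15, -0.55, 0], [2, 0, 0, 0], [2.5, 0, 0, 0], [2.5, 0, 0, 0], [1.5, 0, 0, 0], [1, 0, 0, 0], [0, 0, 0, 0], [0, 0, 0, 0]]]'

```text
clock: 12.15
tool_pos: [0.5539, 0.2455, 0.0798]
orientation: [98.0, 90.0, 21.4]
force: [0.4, 0.2, 0.6]
opening: 0.0651
```

Request:
move_arm --commands '[[[0, 0, 0, 0], [0, 0, 0, 0], [0, 0, 0, 0], [0, 0, 0, 0], [0, 0, 0, 0]]]' --jaw 3.5

```text
clock: 12.65
tool_pos: [0.5538, 0.2454, 0.0798]
orientation: [108.6, 89.9, 32.0]
force: [-0.1, -0.6, 3.0]
opening: 0.0459
```

Request:
move_arm --commands '[[[-0.25, 0, 0, 0], [-0.25, 0, 0, 0], [0, 0, 0, 0], [0, -1, 0, 0], [0, -1, 0, 0], [0, 0, 0, 0]]]'

```text
clock: 13.25
tool_pos: [0.5324, 0.2399, 0.0841]
orientation: [-87.5, 89.9, -164.1]
force: [-0.6, 0.1, -0.4]
opening: 0.0459
```

Request:
move_arm --commands '[[[0, -2, 0, 0], [0, -2.5, 0, 0], [0, -2.5, 0, 0], [0, -2, 0, 0], [-1, 0, 2, 0], [-2, 0, 4, 0], [0, 0.5, 4.5, 0], [0, 1, 4.5, 0]]]'

```text
clock: 14.05
tool_pos: [0.4962, 0.0764, 0.1154]
orientation: [106.9, 89.9, 30.4]
force: [0.1, 0.1, -1.0]
opening: 0.046
```

```bash
python3 -c "
from h import *
go([.609,-.224,.114],92)"
```

```text
tcp [0.4962 0.0764 0.1154] zdir -76.46 delta cm [ 0.13  3.93 31.85] spin(rad, tool x down) 0.201 j6 72.3 F [ 0.1  0.1 -1. ] open 0.046 t 14.05
```

Request:
move_arm --commands '[[[0, 0.6, 4.4, 0], [0, 0.6, 4.4, 0], [0, 0.6, 4.4, 0], [0, 0.6, 4.4, 0], [0, 0.6, 4.4, 0], [0, 0.5, 4, 0], [0, 0.4, 3, 0], [0, 0, 1.5, 0]]]'

```text
clock: 14.85
tool_pos: [0.605, -0.2127, 0.1137]
orientation: [-66.3, 90.0, -143.0]
force: [0.2, 0.9, -0.8]
opening: 0.046
```

Request:
move_arm --commands '[[[0, 0, 0, 0.1], [0, 0, 0, 0.1], [0, 0, 0, 0]]]'

```text
clock: 15.15
tool_pos: [0.6044, -0.2101, 0.1141]
orientation: [-123.3, 90.0, 148.6]
force: [-0.1, 0.4, -1.0]
opening: 0.0455
```

```bash
python3 -c "
from h import *
go([.609,-.224,-.0192],92)
ims=[snapshot('wrist')[0], snapshot('scene')[0]]
a=cv2.resize(ims[1][80:250,100:270],(384,384),interpolation=cv2.INTER_CUBIC)
cv2.imwrite('pics/g3.png',np.hstack([cv2.resize(ims[0],(416,384)),a])[:,:,::-1])"
```

```text
tcp [ 0.6044 -0.2101  0.1141] zdir -88.12 delta cm [13.33  0.42  1.41] spin(rad, tool x down) -0.002 j6 93.6 F [-0.1  0.4 -1. ] open 0.0455 t 15.15
```

View pics/g3.png

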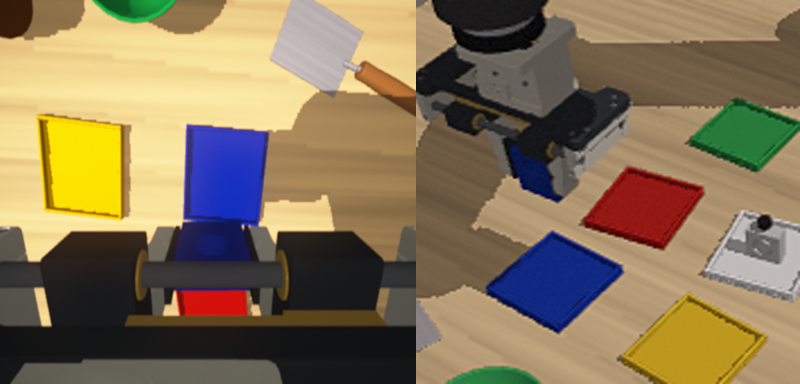

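The collar stands in the white dish at (765,240). The blue tile is held upright over the near edge of the blue dish at (226,172), so I'm shifting and lowering it.

Request:
move_arm --commands '[[[3, 0.5, 1.5, 0], [3, 0, 0, 0], [3, 0, 0, 0], [2, 0, 0, 0], [1, 0, 0, 0], [0.7, 0, 0, 0], [0, 0, 0, 0], [0, 0, 0, 0]]]'

```text
clock: 16.05
tool_pos: [0.611, -0.2252, -0.0118]
orientation: [76.3, 89.9, -11.6]
force: [0.1, 0.1, -0.7]
opening: 0.0459
```

Request:
move_arm --commands '[[[0.2, 0, 0, 0], [0.2, 0, 0, 0], [0.1, 0, 0, 0], [0.1, 0, 0, 0], [0, 0, 0, 0]]]'

```text
clock: 16.55
tool_pos: [0.6101, -0.2252, -0.0189]
orientation: [-91.2, 90.0, -179.3]
force: [0.5, -0.4, -0.2]
opening: 0.0455
```

Request:
move_arm --commands '[[[0.1, 0, 0, 0], [0, 0, 0, 0], [0, 0, 0, 0]]]'

```text
clock: 16.85
tool_pos: [0.6103, -0.2252, -0.0191]
orientation: [49.6, 90.0, -38.5]
force: [-1.8, 1.4, 5.2]
opening: 0.0458
```

Request:
move_arm --commands '[[[0, 0, 0, 0], [0, 0, 0, 0], [0, 0, 0, 0], [-0.5, 0, 0, 0], [-2, 0, 0, 0], [-4, 0, 0, 0], [-4.5, 0, 0, 0], [-4.5, 0, 0, 0]]]' --jaw 6.5

```text
clock: 17.65
tool_pos: [0.6098, -0.2252, 0.137]
orientation: [-80.6, 90.0, -168.6]
force: [1.0, -0.2, -0.2]
opening: 0.065
```

```bash
python3 -c "
from h import *
go([.5962,.2542,.18],103.5)"
```

```text
tcp [ 0.6098 -0.2252  0.137 ] zdir -88.03 delta cm [ -4.31   0.29 -47.96] spin(rad, tool x down) -0.201 j6 95.1 F [ 1.  -0.2 -0.2] open 0.065 t 17.65
```

Request:
move_arm --commands '[[[-2, 0, -3.5, 0], [-2, 0, -4.5, 0], [-0.5, 0, -4.8, 0], [0, 0, -4.8, 0], [0, 0, -4.8, 0], [0, 0, -4.8, 0], [0, 0.1, -4.8, 0], [0, 0.1, -4.8, 0]]]'

```text
clock: 18.45
tool_pos: [0.5992, 0.1446, 0.1808]
orientation: [112.6, 90.0, 24.6]
force: [0.5, -0.1, 1.3]
opening: 0.065
```

Request:
move_arm --commands '[[[0, 0.1, -4.6, 0], [0, 0, -4, 0], [0, 0, -2, 0], [0, 0, -0.6, 0], [0, 0, 0, -0.1], [0, 0, 0, -0.1], [0, 0, 0, 0], [0, 0, 0, 0]]]'

```text
clock: 19.25
tool_pos: [0.5969, 0.2538, 0.1803]
orientation: [57.0, 90.0, -19.8]
force: [0.2, -0.5, 0.7]
opening: 0.0648
```

```bash
python3 -c "
from h import *
go([.5963,.2542,.079],103.5)"; python3 look.py w3
```

```text
tcp [0.5969 0.2538 0.1803] zdir -76.8 delta cm [10.13 -0.05 -0.06] spin(rad, tool x down) -0.005 j6 63.0 F [ 0.2 -0.5  0.7] open 0.0648 t 19.25
tcp [0.5969 0.2539 0.1804] zdir -76.78 delta cm [ 0.   -0.01  0.01] spin(rad, tool x down) -0.007 j6 63.0 F [ 0.4 -0.2  0. ] open 0.0649 t 19.3
red 1283 ctr [0.6441 0.266 ] size [0.016 0.045] ztop 0.1533
yellow 1167 ctr [0.5966 0.2543] size [0.016 0.045] ztop 0.1532
```

Request:
move_arm --commands '[[[0.6, -0.05, -0.05, 0], [2, 0, 0, 0], [2.5, 0, 0, 0], [2.5, 0, 0, 0], [1.5, 0, 0, 0], [1, 0, 0, 0], [0, 0, 0, 0], [0, 0, 0, 0]]]'

```text
clock: 20.1
tool_pos: [0.5965, 0.2551, 0.0796]
orientation: [83.8, 90.0, 7.2]
force: [0.4, 0.2, 1.5]
opening: 0.0652
```

Request:
move_arm --commands '[[[0, 0, 0, 0], [0, 0, 0, 0], [0, 0, 0, 0], [0, 0, 0, 0], [0, 0, 0, 0]]]' --jaw 3.5

```text
clock: 20.6
tool_pos: [0.5965, 0.2552, 0.0798]
orientation: [105.3, 89.9, 28.7]
force: [-0.7, 0.7, 4.7]
opening: 0.0458
```

Request:
move_arm --commands '[[[-0.25, 0, 0, 0], [-0.25, 0, 0, 0], [0, 0, 0, 0], [0, -1, 0, 0], [0, -1, 0, 0], [0, 0, 0, 0]]]'

```text
clock: 21.2
tool_pos: [0.575, 0.2498, 0.0842]
orientation: [-88.3, 89.9, -164.9]
force: [0.1, 0.6, -1.1]
opening: 0.0459
```

Request:
move_arm --commands '[[[0, -2, 0, 0], [0, -3, 0, 0], [0, -3, 0, 0], [0, -3, 0, 0], [0, -2.5, 0, 0], [0, -1, 0, 0], [-1, 0, 2, 0], [-2, 0, 4, 0]]]'

```text
clock: 22.0
tool_pos: [0.4493, 0.159, 0.1139]
orientation: [-55.8, 89.9, -132.1]
force: [2.0, 0.4, -0.0]
opening: 0.046
```

```bash
python3 -c "
from h import *
go([.606,-.040,.114],92)"
```

```text
tcp [0.4493 0.159  0.1139] zdir -76.37 delta cm [-0.   10.54 23.04] spin(rad, tool x down) 0.203 j6 60.4 F [ 2.   0.4 -0. ] open 0.046 t 22.0
```

Request:
move_arm --commands '[[[0, 1.8, 4, 0], [0, 1.8, 4, 0], [0, 1.8, 4, 0], [0, 1.8, 4, 0], [0, 1.8, 3.5, 0], [0, 1.5, 2.6, 0], [0, 0, 0, 0.1], [0, 0, 0, 0.1]]]'

```text
clock: 22.8
tool_pos: [0.6039, -0.0335, 0.1135]
orientation: [-57.3, 90.0, -145.7]
force: [-0.1, -0.2, -1.1]
opening: 0.0458
```

Request:
move_arm --commands '[[[0, 0, 0, 0], [0, 0, 0, 0]]]'

```text
clock: 23.0
tool_pos: [0.6033, -0.0323, 0.1141]
orientation: [49.2, 90.0, -38.7]
force: [0.8, 0.1, -0.2]
opening: 0.0457
```

```bash
python3 -c "
from h import *
go([.606,-.040,-.0188],92)
ims=[snapshot('wrist')[0], snapshot('scene')[0]]
a=cv2.resize(ims[1][100:330,120:350],(384,384),interpolation=cv2.INTER_CUBIC)
cv2.imwrite('pics/g4.png',np.hstack([cv2.resize(ims[0],(416,384)),a])[:,:,::-1])"
```

```text
tcp [ 0.6033 -0.0323  0.1141] zdir -87.87 delta cm [13.29  0.24  0.78] spin(rad, tool x down) 0.002 j6 76.7 F [ 0.8  0.1 -0.2] open 0.0457 t 23.0
```

View pics/g4.png

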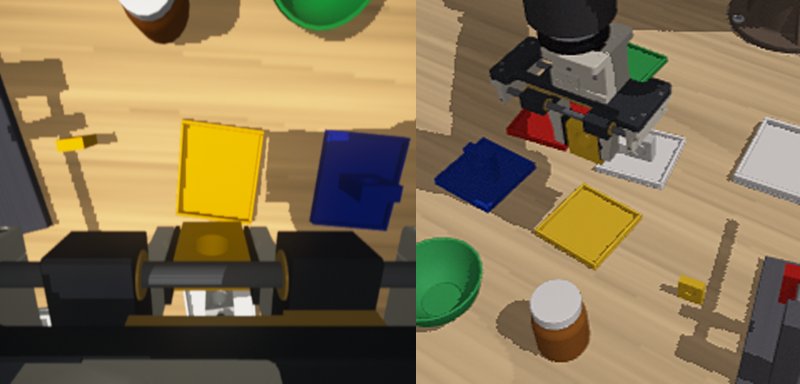

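The blue tile is in its dish at (485,160) and the jar is untouched at (560,320). The yellow tile is held over the yellow dish at (222,172).

Request:
move_arm --commands '[[[3, 0.3, 0.8, 0], [3, 0, 0, 0], [3, 0, 0, 0], [2, 0, 0, 0], [1, 0, 0, 0], [0.7, 0, 0, 0], [0, 0, 0, 0], [0, 0, 0, 0]]]'

```text
clock: 23.9
tool_pos: [0.6071, -0.04, -0.0119]
orientation: [93.5, 89.9, 5.5]
force: [-0.0, -0.2, 0.1]
opening: 0.046
```

Request:
move_arm --commands '[[[0.2, 0, 0, 0], [0.2, 0, 0, 0], [0.1, 0, 0, 0], [0.1, 0, 0, 0], [0, 0, 0, 0]]]'

```text
clock: 24.4
tool_pos: [0.6062, -0.0402, -0.0189]
orientation: [-82.6, 90.0, -170.6]
force: [-0.5, -0.2, -0.8]
opening: 0.0454
```

Request:
move_arm --commands '[[[0.1, 0, 0, 0], [0, 0, 0, 0], [0, 0, 0, 0]]]'

```text
clock: 24.7
tool_pos: [0.6064, -0.0402, -0.0191]
orientation: [74.3, 90.0, -13.7]
force: [-2.3, 0.1, 5.3]
opening: 0.0461
```

Request:
move_arm --commands '[[[0, 0, 0, 0], [0, 0, 0, 0], [0, 0, 0, 0], [-0.5, 0, 0, 0], [-3, 0, 0, 0], [-4.5, 0, 0, 0], [-5, 0, 0, 0], [-5, 0, 0, 0]]]' --jaw 6.5

```text
clock: 25.5
tool_pos: [0.6058, -0.0403, 0.1623]
orientation: [-61.0, 90.0, -149.0]
force: [1.7, 0.7, 0.4]
opening: 0.0652
```

```bash
python3 -c "
from h import *
go([.644,.266,.18],103.5)"
```

```text
tcp [ 0.6058 -0.0403  0.1623] zdir -88.04 delta cm [ -1.78   4.87 -30.48] spin(rad, tool x down) -0.201 j6 77.3 F [1.7 0.7 0.4] open 0.0652 t 25.5
```

Request:
move_arm --commands '[[[-1, 0.6, -4, 0], [0, 0.6, -4.5, 0], [0, 0.7, -4.5, 0], [0, 0.7, -4.5, 0], [0, 0.7, -4.5, 0], [0, 0.7, -4.2, 0], [0, 0.7, -3, 0], [0, 0.2, -1.3, 0]]]'

```text
clock: 26.3
tool_pos: [0.6448, 0.2692, 0.1698]
orientation: [-63.7, 90.0, -151.6]
force: [0.6, -1.1, 0.7]
opening: 0.0652
```

Request:
move_arm --commands '[[[0, 0, 0, -0.1], [0, 0, 0, -0.1], [0, 0, 0, 0], [0, 0, 0, 0]]]'

```text
clock: 26.7
tool_pos: [0.6448, 0.2658, 0.1704]
orientation: [47.8, 90.0, -29.0]
force: [-0.1, -0.7, 0.1]
opening: 0.0651
```

```bash
python3 -c "
from h import *
go([.644,.266,.079],103.5)"; python3 look.py w4
```

```text
tcp [0.6448 0.2658 0.1704] zdir -76.77 delta cm [ 9.14 -0.07 -0.03] spin(rad, tool x down) -0.005 j6 64.9 F [-0.1 -0.7  0.1] open 0.0651 t 26.7
tcp [0.6448 0.2659 0.1704] zdir -76.76 delta cm [ 0. -0.  0.] spin(rad, tool x down) -0.006 j6 64.9 F [-0.1 -0.1  0.3] open 0.065 t 26.75
red 1241 ctr [0.6442 0.2662] size [0.016 0.045] ztop 0.1533
```

Request:
move_arm --commands '[[[0.6, -0.05, -0.05, -0.005], [2, 0, 0, 0], [2.5, 0, 0, 0], [2, 0, 0, 0], [1.2, 0, 0, 0], [0.8, 0, 0, 0], [0, 0, 0, 0], [0, 0, 0, 0]]]'

```text
clock: 27.55
tool_pos: [0.6447, 0.2669, 0.0799]
orientation: [95.3, 89.9, 19.0]
force: [-0.4, -0.4, -0.3]
opening: 0.0651
```

Request:
move_arm --commands '[[[0, 0, 0, 0], [0, 0, 0, 0], [0, 0, 0, 0], [0, 0, 0, 0], [0, 0, 0, 0]]]' --jaw 3.5

```text
clock: 28.05
tool_pos: [0.6445, 0.2669, 0.0798]
orientation: [103.8, 90.0, 27.5]
force: [-0.2, 0.2, 3.4]
opening: 0.0458
```

Request:
move_arm --commands '[[[-0.25, 0, 0, 0], [-0.25, 0, 0, 0], [0, 0, 0, 0], [0, -1, 0, 0], [0, -1.5, 0, 0], [0, -2, 0, 0], [0, 0, 0, 0]]]'

```text
clock: 28.75
tool_pos: [0.5978, 0.2552, 0.0842]
orientation: [-94.8, 89.9, -171.1]
force: [0.4, -0.4, -1.1]
opening: 0.0457
```

Request:
move_arm --commands '[[[0, -2.5, 0, 0], [0, -3, 0, 0], [0, -3, 0, 0], [0, -3, 0, 0], [0, -3, 0, 0], [0, -1.5, 0, 0], [-1, 0, 2, 0], [-2, 0, 4, 0]]]'

```text
clock: 29.55
tool_pos: [0.4582, 0.1602, 0.1138]
orientation: [-68.3, 89.9, -144.4]
force: [1.5, -0.5, 0.1]
opening: 0.0458
```

```bash
python3 -c "
from h import *
go([.465,-.213,.114],98.4)"
```

```text
tcp [0.4582 0.1602 0.1138] zdir -76.09 delta cm [ 1.000e-02 -8.310e+00  3.639e+01] spin(rad, tool x down) 0.096 j6 61.4 F [ 1.5 -0.5  0.1] open 0.0458 t 29.55
```

Request:
move_arm --commands '[[[0, -0.9, 4.6, 0], [0, -1, 4.7, 0], [0, -1, 4.7, 0], [0, -1.1, 4.7, 0], [0, -1.1, 4.7, 0], [0, -1.1, 4.6, 0], [0, -1.1, 4, 0], [0, -1, 2.8, 0]]]'

```text
clock: 30.35
tool_pos: [0.4607, -0.2003, 0.1142]
orientation: [42.1, 90.0, -34.3]
force: [0.0, 1.0, -0.6]
opening: 0.0458
```

Request:
move_arm --commands '[[[0, 0, 0, 0.096], [0, 0, 0, 0], [0, 0, 0, 0]]]'

```text
clock: 30.65
tool_pos: [0.461, -0.1978, 0.1142]
orientation: [99.6, 90.0, 17.9]
force: [0.6, 0.4, -0.6]
opening: 0.0459
```

```bash
python3 -c "
from h import *
go([.465,-.213,-.0188],98.4)
ims=[snapshot('wrist')[0], snapshot('scene')[0]]
a=cv2.resize(ims[1][100:330,120:350],(384,384),interpolation=cv2.INTER_CUBIC)
cv2.imwrite('pics/g5.png',np.hstack([cv2.resize(ims[0],(416,384)),a])[:,:,::-1])"
```

```text
tcp [ 0.461  -0.1978  0.1142] zdir -81.66 delta cm [13.3   0.18  1.56] spin(rad, tool x down) -0.001 j6 99.1 F [ 0.6  0.4 -0.6] open 0.0459 t 30.65
```

View pics/g5.png

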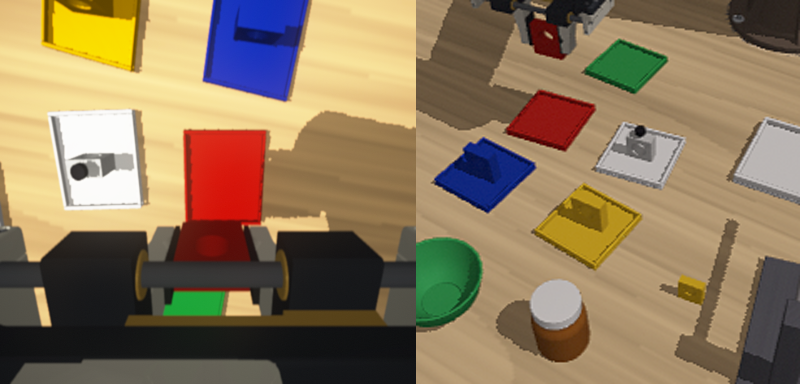

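Blue (483,160), yellow (590,210) and the collar (640,148) all stand in their dishes. The red tile is held over the red dish at (225,178).

Request:
move_arm --commands '[[[3, 0.25, 1.6, 0], [3, 0, 0, 0], [3, 0, 0, 0], [2, 0, 0, 0], [1, 0, 0, 0], [0.7, 0, 0, 0], [0, 0, 0, 0], [0, 0, 0, 0]]]'

```text
clock: 31.55
tool_pos: [0.4666, -0.2133, -0.012]
orientation: [72.3, 89.9, -9.4]
force: [0.3, 0.1, -0.9]
opening: 0.0458
```

Request:
move_arm --commands '[[[0.2, 0, 0, 0], [0.2, 0, 0, 0], [0.1, 0, 0, 0], [0.1, 0, 0, 0], [0, 0, 0, 0]]]'

```text
clock: 32.05
tool_pos: [0.4657, -0.2134, -0.0189]
orientation: [-104.8, 90.0, 173.4]
force: [0.4, -0.2, -1.3]
opening: 0.046
```

Request:
move_arm --commands '[[[0.1, 0, 0, 0], [0, 0, 0, 0], [0, 0, 0, 0]]]'

```text
clock: 32.35
tool_pos: [0.4659, -0.2134, -0.0192]
orientation: [42.6, 90.0, -39.2]
force: [-2.2, 1.8, 6.2]
opening: 0.046
```

Request:
move_arm --commands '[[[0, 0, 0, 0], [0, 0, 0, 0], [0, 0, 0, 0], [-0.5, 0, 0, 0], [-3, 0, 0, 0], [-4.5, 0, 0, 0], [-5, 0, 0, 0], [-5, 0, 0, 0]]]' --jaw 6.5

```text
clock: 33.15
tool_pos: [0.4652, -0.2134, 0.1624]
orientation: [-85.4, 90.0, -167.2]
force: [1.2, -0.7, -0.5]
opening: 0.0653
```

Request:
move_arm --commands '[[[0, 0, 0, 0], [0, 0, 0, 0]]]'

```text
clock: 33.35
tool_pos: [0.4666, -0.2133, 0.1619]
orientation: [82.0, 89.8, 0.2]
force: [-0.2, 0.2, -1.2]
opening: 0.0651
```

```bash
python3 -c "
from h import *
go([.465,-.213,.1],98.4)
a=snapshot('scene')[0]
cv2.imwrite('pics/f.png',cv2.resize(a[90:330,60:400],(800,565),interpolation=cv2.INTER_CUBIC)[:,:,::-1])"
```

```text
tcp [ 0.4666 -0.2133  0.1619] zdir -81.8 delta cm [ 6.19 -0.17 -0.06] spin(rad, tool x down) -0.004 j6 100.8 F [-0.2  0.2 -1.2] open 0.0651 t 33.35
```

View pics/f.png

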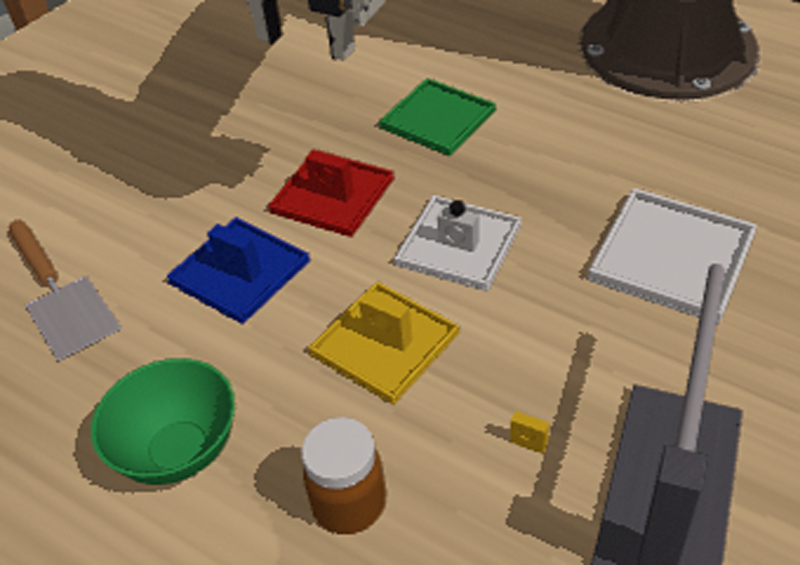

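All four parts stand in their dishes: red (330,175), blue (235,252), yellow (380,318) and the collar (458,225). The rod is empty, the jar (343,475) has not moved, and the gripper is open and clear.

```bash
python3 -c "
from plant import *
print(close_job())"
```

```text
the job is handed in; nothing more can be done
None
```

The job is done and handed in at about 33 s. I took the collar off first and put it in the smaller white dish while the tiles still hung on the rod. Then the blue, yellow (the larger one) and red tiles went one by one into the dishes of their own colour, each set down under control and then released. The highest force read was about 20 N, when the collar was pressed slightly after touching the dish.

**Last check:** the final scene picture shows all four parts standing upright in their dishes. The rod is empty, the jar, decoy tile and spare dishes are where they stood, and the gripper is open with its fingertips about 20 cm above the table.

**What disagreed:** the fingertips are about 37 mm behind the reported TCP, not at it as the tool description says. My first grasp of the collar therefore closed on air above the block, around its screw, and read 30 mm instead of 40 mm. The wrist depth picture confirmed the offset, I corrected every later move for it, and all four grasps then read the expected widths of 40 and 46 mm.

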